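Index a gearmotor's D-shaft and hold its set-screw collar on the flat

ROBOT

A 6-joint arm with a two-finger parallel gripper is mounted at the origin on a cart in front of the work surface, level with it; the furniture and walls round the work are solid. World frame = base frame: x ahead of the robot, y to its left, z up, the work surface at z = 0. Lengths are in m, angles in rad, forces in N, time in s.
With the tool pointing down it reaches from about 0.35 to 0.85 m from the base axis. Payload 8.1 kg.
Tool frame: the origin (TCP) lies midway between the tips of the shut fingers; the grasp point (between the pads) lies 19 mm behind it; z points along the fingers, y is the line along which they close (so a half turn about z gives the same grasp; the last joint's range is limited). The gripper opens to 93 mm and grips with 3 to 60 N. Pads are 15 mm wide; open, the fingers measure 128 mm over their backs; the gripper's body (75 mm by 188 mm) begins 65 mm behind the grasp point.
Start: joints at [-1.356, 0.13, 1.488, -0, 1.523, -0.085], TCP at [0.177, -0.573, 0.182] pointing down, gripper open.
Joint ranges: [-2.96, 2.96], [-0.89, 2.26], [0.02, 2.5], [-1.34, 4.48], [0, 2.73], [-2.66, 2.66]. Speed limits (rad/s): [2.39, 2.39, 2.79, 3.14, 3.14, 3.14].

INTERFACE

Orientations are given as a unit quaternion [w, x, y, z].
In Python, from plant import robot, imaging gives the robot as it stands. The module is installed in compiled form; this text tells all that it offers.
- The arm moves only by the tool play_rows, never from a script. Its argument "targets" is a list of rows, each a list of 7 numbers: the shift along the tool's x, y, z in cm, then the turn, a rotation vector about the tool's x, y, z in rad, then the opening, from 0 (shut) to 1 (fully open). A call has 1 to 10 rows; each row shifts and turns the commanded pose from where the row before left it, along the tool's axes as they then stand; what a row does not reach is not made up. A row lasts 1/12 s, in which the tool goes at most 41.7 mm and 7.16 degrees, less where a joint would pass 70% of its speed; a pose out of reach is approached as far as the arm can. A call is refused whole if a number of a shift passes 4.17 or a number of a turn 0.125, either way. A call with a gripper value outside its range is refused whole. The fingers move at their own pace and stop on an object; "newtons" is the grip in N (left out, the last holds). Time passes only in rows, so rows that do not move let the fingers close. It gives the time, the measured TCP pose, the force, the opening and the grip force at its end, in the units of the state.
- robot.read_state(): the state, without advancing time (a new reading comes with each control period).
- imaging.get_image(name): name is "scene" or "side" or "wrist"; returns the picture (384x512x3 uint8, blue, green, red); there is no depth.
- imaging.camera_model(name): a dict with "mtx" (3x3 intrinsics, pixels), "dist_coeffs" ([k1, k2, p1, p2, k3] as OpenCV has them; the pictures are not rectified), "rvec" (rotation vector, rad) and "tvec" (3), from world to camera coordinates, as OpenCV has them. Camera axes: x right, y down, z forward; pixel columns grow to the right and rows downward; lengths in m; the calibration is good to about 2 mm. A picture is of the moment at which its call begins: read the wrist's pose just before it. camera_model takes no time and is no camera call; for the wrist camera it gives the pose at the moment of the call.
- robot.hand_in(): hands the job in; it is judged then, once.
The state is a dict: "clock": time; "q": joint angles; "qd": joint speeds; "effort": joint torques, N m; "ee_pos": TCP position; "ee_rot": TCP orientation; "wrist_force": force on the tool from outside, world axes, zero at the start; "wrist_torque": the same for the moment, N m; "finger_gap": opening from 0.0 (shut) to 1.0 (fully open); "grasp_force": force on a finger pad.
Only numpy, scipy, OpenCV 4.12 (cv2) and the standard library are available. Lean on these libraries where they do the work, as an engineer would, in place of code of your own. Each camera call takes 0.05 s, during which the arm holds its last target. There are 200 camera calls.

TASK

First turn the gearmotor's upright shaft by pinching it, feeling for the flat on it, until the flat faces squarely the same way as the yellow arrow on the motor, and let go of it. Then pick up the set-screw collar, lower it over the shaft with its brass screw over the flat, and finish while still holding it there in the fingers, level and about a centimetre clear of the motor's round boss, so that the screw can be tightened from the arrow's side. Leave the tape rolls, the pen and the hex key where they lie.

Things in the scene. Friction and masses are not known exactly. Their poses are not given: they have to be found in the camera images.
- gearmotor: Gearmotor fixed upright on the bench: flange 92 x 92 x 8 mm, grey and silver body 60 x 60 mm with its top at z = 50 mm; in its middle a round boss (diameter 30 mm) up to z = 56 mm, with the upright steel shaft. A yellow arrow on top and a yellow stripe on the side mark its own -x side; a black terminal box is at +x. Origin: centre of the underside, in line with the shaft; z up.
- boss_face (a point): Centre of the boss's flat top, on the shaft axis, 56 mm above the bench. Axes as the gearmotor's.
- shaft (a joint): Angle of the shaft about its vertical axis, rad, counter-clockwise from above. At 0 the shaft's flat faces the yellow arrow's way (gearmotor's -x). It starts 0.6 to 1.4 rad counter-clockwise of that. It turns with slight friction (about 0.03 N m) and stays where it is left.
- shaft_top (a point): Centre of the shaft's upper end, on its axis, 48 mm above the boss, 104 mm above the bench; 1.5 mm chamfer. Turns with the shaft: its own -x is the way the flat faces. Shaft diameter 16 mm; the flat runs from 3 mm above the boss to the top, dark, 5 mm from the axis, so fingers closed across the flat feel 13 mm, elsewhere up to 16; closed nearly square on it they turn it flush.
- collar_centre (a point): Centre of the loose dark steel collar, on its bore axis (z), 10 mm above its underside. It lies flat on the bench, 20 mm high, 0.07 to 0.13 kg, bore diameter 19 mm right through. Grip it by its two flat spanner lands, 36 mm apart and 22 mm long, at its +y and -y. The brass set screw is at its own -x.
- screw_head (a point): Outer end of the collar's brass set screw, 25.5 mm from the bore axis toward the collar's -x, at half its height; head 11 mm in diameter. Inside the bore the screw's tip stands 6.5 mm from the bore axis, so the collar passes over the shaft only with the screw over the flat.
- collar: The same collar as a whole; origin at the centre of its underside, on the bore axis.
- hex_key: The black hex key, lying loose on the bench; a bystander, to be left alone.
- pen: The blue and white marker pen, lying loose on the bench; a bystander, to be left alone.
- masking_roll: The roll of masking tape, lying loose on the bench; a bystander, to be left alone.
- black_tape: The roll of black tape, lying loose on the bench; a bystander, to be left alone.
There are look-alikes about, which are no part of the job. Of the things shaped like the collar, the dark steel one is meant.

How it is judged:
By the outcome, as a careful person would: the job done as asked, in the order asked, and still so for the second after the job is handed in, while the arm keeps its last pose, push and grip.
It also fails if it takes over 45 s, if anything falls off the work surface, if the arm or the gripper's body presses on something with over 40 N, if the wrist force passes 120 N, or if a joint passes its speed limit or range.

## Working session

There is one attempt and no reset: what is moved stays moved. The work goes in short steps, Python scripts to look and compute and a tool call to move; the robot and the scene stay as the last step left them, time stands still between calls to the robot, and variables do not carry over. Pictures are saved under pics/ and viewed, at most 10 in all, crops included, and the job is handed in when it is done.

Besides the shell and the picture viewer there is one more tool, called after "Call:" in YAML: its name, and indented under it one key for each argument. play_rows: Moves the arm, as the interface text tells. Its arguments: {"type":"object","properties":{"targets":{"type":"array"},"newtons":{"type":"number"}},"required":["targets"]}

```bash
mkdir -p pics
cat > h.py <<'E'
import numpy as np, cv2
from plant import robot, imaging
from scipy.spatial.transform import Rotation as R
def cam(n):
    m=imaging.camera_model(n); K=np.array(m["mtx"],float);d=np.array(m["dist_coeffs"],float)
    Rm=cv2.Rodrigues(np.array(m["rvec"],float))[0]; t=np.array(m["tvec"],float).ravel()
    return K,d,Rm,t
def ray(c,uv):
    K,d,Rm,t=c
    p=cv2.undistortPoints(np.array(uv,float).reshape(-1,1,2),K,d).reshape(-1,2)
    D=np.c_[p,np.ones(len(p))]@Rm
    return -Rm.T@t,D
def plane(c,uv,z):
    o,D=ray(c,uv); return o+D*((z-o[2])/D[:,2])[:,None]
def proj(c,P):
    K,d,Rm,t=c
    return cv2.projectPoints(np.array(P,float).reshape(-1,1,3),cv2.Rodrigues(Rm)[0],t,K,d)[0].reshape(-1,2)
def tri(c1,u1,c2,u2):
    o1,D1=ray(c1,u1);o2,D2=ray(c2,u2);out=[]
    for a,b in zip(D1,D2):
        s=np.linalg.lstsq(np.c_[a,-b],o2-o1,rcond=None)[0]
        p,q=o1+a*s[0],o2+b*s[1]; out.append(np.r_[(p+q)/2,np.linalg.norm(p-q)])
    return np.array(out)
def st():
    s=robot.read_state(); Rt=quat(s["ee_rot"]); return s,np.array(s["ee_pos"]),Rt
def quat(q): return R.from_quat(np.r_[q[1:],q[0]]).as_matrix()
E
python3 - <<'E'
from h import *
a=imaging.get_image("scene");b=imaging.get_image("side")
cv2.imwrite("pics/scene.png",a);cv2.imwrite("pics/side.png",b)
for n in("scene","side","wrist"):
    c=cam(n); print(n,(-c[2].T@c[3]).round(3),c[2][2].round(2),c[0][0,0])
print(robot.read_state())
E
```

```text
scene [-0.048 -0.46   0.445] [ 0.64  0.64 -0.43] 405.33397466267667
side [0.5   1.049 0.511] [ 0.   -0.92 -0.39] 438.49564222121967
wrist [ 0.251 -0.55   0.384] [-0.27 -0.08 -0.96] 264.3983060684102
{'clock': 0.1, 'q': array([-1.35641074e+00,  1.31102859e-01,  1.48917623e+00,  8.01538609e-06,
        1.52299340e+00, -8.54009424e-02]), 'qd': array([ 6.70578885e-04, -1.44325323e-03, -1.78916866e-03,  1.30763239e-03,
        5.91733528e-05,  1.93475970e-03]), 'effort': array([ 4.42549454e-04, -5.61340964e+01, -4.93097234e+01,  7.69537711e-02,
        2.91451329e-02, -6.12144345e-05]), 'ee_pos': array([ 0.1770906 , -0.57266679,  0.1814789 ]), 'ee_rot': array([-8.38431447e-04,  9.88786703e-01,  1.49332348e-01, -5.01361898e-05]), 'wrist_force': array([-0.5171366 ,  0.50913903, -0.2685984 ]), 'wrist_torque': array([-0.01026653,  0.00929823, -0.02508559]), 'grasp_force': 0.0, 'finger_gap': 0.99998360131883}
```

View pics/scene.png

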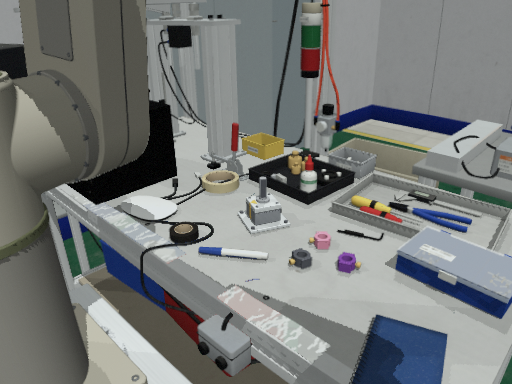

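View pics/side.png

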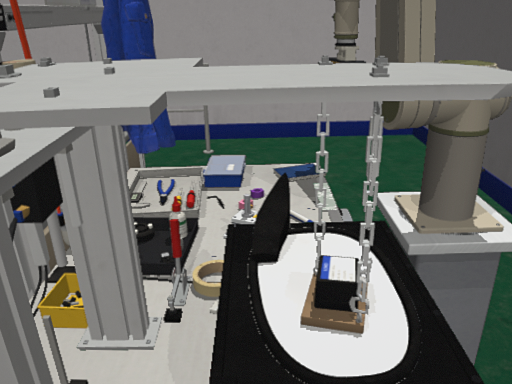

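The scene picture shows the motor at about (264,212) with its shaft at (264,188). Three collar shapes could be taken for the target: dark grey (301,258), pink (320,240) and purple (347,262). I choose the dark one. The side view shows the motor only partly, near (247,205).

Run:
```python
from h import *
a=cv2.imread("pics/scene.png")
cv2.imwrite("pics/crop.png",cv2.resize(a[165:280,225:375],None,fx=5.2,fy=5.2,interpolation=cv2.INTER_CUBIC))
c=cam("scene")
print(plane(c,[[301,260]],0.01),plane(c,[[264,178]],.104),plane(c,[[264,205]],.05))
```

```text
[[ 0.45230246 -0.08432364  0.01      ]] [[0.52677174 0.07757502 0.104     ]] [[0.51208238 0.06436484 0.05      ]]
```

View pics/crop.png

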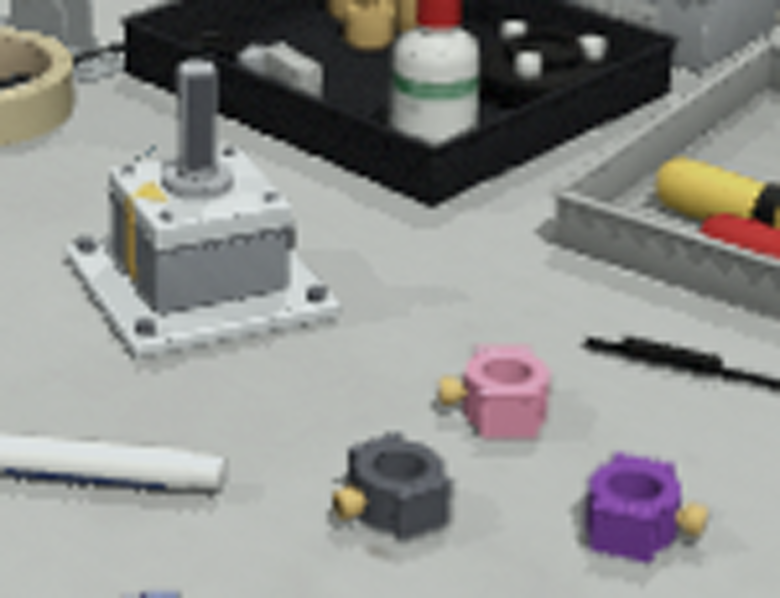

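The close crop confirms the dark steel collar at scene pixel (301,258), with its brass screw toward the lower left. The yellow arrow on the motor points image-left, and the shaft's dark flat faces the camera. Next I move to a viewing pose.

Call:
play_rows:
  targets:
    - [2.2, -2.6, -0.45, 0, 0, 0, 1]
    - [2.2, -2.6, -0.45, 0, 0, 0, 1]
    - [2.2, -2.6, -0.45, 0, 0, 0, 1]
    - [2.2, -2.6, -0.45, 0, 0, 0, 1]
    - [2.2, -2.6, -0.45, 0, 0, 0, 1]
    - [2.2, -2.6, -0.45, 0, 0, 0, 1]
    - [2.2, -2.6, -0.45, 0, 0, 0, 1]
    - [2.2, -2.6, -0.45, 0, 0, 0, 1]
    - [2.2, -2.6, -0.45, 0, 0, 0, 1]

```text
clock: 0.85
ee_pos: [0.2974, -0.2895, 0.2228]
ee_rot: [-0.0, 0.989, 0.149, -0.0]
wrist_force: [1.7, -0.3, 0.4]
finger_gap: 0.997
grasp_force: 0.0
```

Call:
play_rows:
  targets:
    - [2.2, -2.6, -0.45, 0, 0, 0, 1]
    - [2.2, -2.6, -0.45, 0, 0, 0, 1]
    - [2.2, -2.6, -0.45, 0, 0, 0, 1]
    - [2.2, -2.6, -0.45, 0, 0, 0, 1]
    - [2.2, -2.6, -0.45, 0, 0, 0, 1]
    - [2.2, -2.6, -0.45, 0, 0, 0, 1]
    - [2.2, -2.6, -0.45, 0, 0, 0, 1]
    - [2.2, -2.6, -0.45, 0, 0, 0, 1]
    - [2.2, -2.6, -0.45, 0, 0, 0, 1]
    - [0, 0, 0, 0, 0, 0, 1]

```text
clock: 1.68
ee_pos: [0.4187, -0.0042, 0.2639]
ee_rot: [-0.001, 0.988, 0.152, 0.001]
wrist_force: [0.1, 0.3, 0.1]
finger_gap: 0.999
grasp_force: 0.0
```

Run:
```python
from h import *
s,p,Rt=st(); print(p,Rt.round(3),s["q"].round(2))
c=cam("wrist");np.savez("w1.npz",*c)
a=imaging.get_image("wrist");cv2.imwrite("pics/w1.png",a)
print(-c[2].T@c[3])
```

```text
[ 0.41869893 -0.00420294  0.26394406] [[ 0.954  0.3    0.001]
 [ 0.3   -0.954  0.002]
 [ 0.002 -0.002 -1.   ]] [-0.13 -0.39  1.82  0.    1.71  1.13]
[0.4917148  0.01852307 0.46624362]
```

View pics/w1.png

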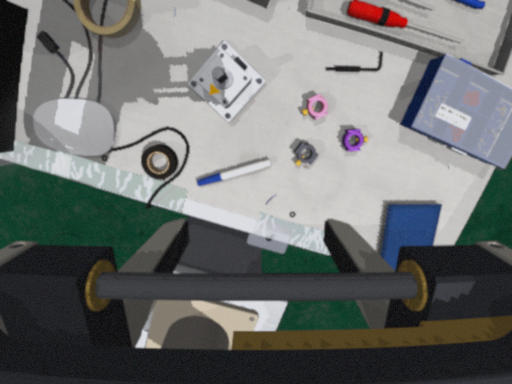

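The wrist view shows the motor at (227,80) with its arrow at about (214,90). The dark collar is at (304,152) with its screw at (299,163). Pink (317,106) and purple (353,139) stay distinct.

Run:
```python
from h import *
a=cv2.imread("pics/w1.png");z=np.load("w1.npz");c=[z[k] for k in z.files]
hsv=cv2.cvtColor(a,cv2.COLOR_BGR2HSV)
cr=np.vstack([cv2.resize(a[35:130,180:280],None,fx=6,fy=6,interpolation=cv2.INTER_CUBIC)])
cr2=cv2.resize(a[125:180,280:330],(540,570),interpolation=cv2.INTER_CUBIC)
cv2.imwrite("pics/c2.png",cv2.resize(np.hstack([cr,cr2]) if cr.shape[0]==570 else cr,(800,400)))
y=cv2.inRange(hsv,(15,110,120),(35,255,255))
n,l,sx,ct=cv2.connectedComponentsWithStats(y)
for i in range(1,n):
    if sx[i,4]>4 and ct[i,1]<180: print(ct[i],sx[i],plane(c,ct[i],.05)[0],plane(c,ct[i],.01)[0])
d=cv2.inRange(hsv,(0,0,0),(180,90,115)); d[:130]=0;d[175:]=0;d[:,:285]=0;d[:,325:]=0
n,l,sx,ct=cv2.connectedComponentsWithStats(d)
for i in range(1,n): print("dark",ct[i],sx[i],plane(c,ct[i],.015)[0])
```

```text
[213.08064516  89.62903226] [209  84  10  11  62] [0.50720749 0.09121976 0.05      ] [0.5086963  0.09820574 0.01      ]
[304.8125 111.3125] [302 109   7   6  32] [ 0.51864674 -0.05003545  0.05      ] [ 0.52123483 -0.05662376  0.01      ]
[365.33333333 139.        ] [364 137   4   5  18] [ 0.50872904 -0.15538915  0.05      ] [ 0.51036407 -0.17210169  0.01      ]
[298.         162.13636364] [296 160   5   6  22] [ 0.44185025 -0.06650073  0.05      ] [ 0.43705839 -0.07467131  0.01      ]
dark [304.4433657  151.81553398] [293 141  24  22 309] [ 0.45779947 -0.07814034  0.015     ]
```

View pics/c2.png

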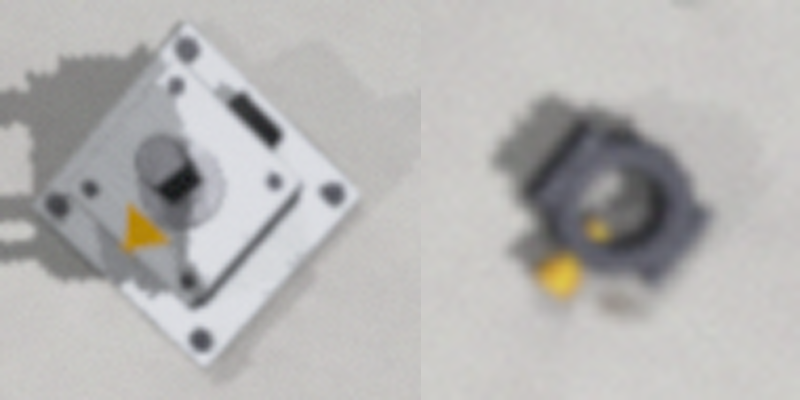

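Run:
```python
from h import *
z=np.load("w1.npz");c=[z[k] for k in z.files]
f=800/1140*6
L=lambda P:np.array([[180+x/f-.4,35+y/f-.4] for x,y in P])
h=plane(c,L([(187,50),(333,193),(201,340),(58,206)]),.008);print(h.round(4),"centre",h.mean(0).round(4))
print("diag",np.linalg.norm(h[0]-h[2]),np.linalg.norm(h[1]-h[3]))
# -x edge is holes 2(bottom),3(left); +x: 0,1
dx=(h[2]+h[3]-h[0]-h[1]);dy=(h[0]-h[1]+h[3]-h[2])
print("arrow dir deg",np.degrees(np.arctan2(dx[1],dx[0])),np.degrees(np.arctan2(dy[1],dy[0])))
b=plane(c,L([(178,189)]),.056);t=plane(c,L([(163,157)]),.104);print("boss",b,"top",t)
fl=plane(c,L([(155,185),(183,160)]),.104);d=fl[1]-fl[0];print("flat normal",np.degrees(np.arctan2(d[1],d[0]))-90)
g=800/1140*540/50; g2=400/570*570/55
M=lambda P:np.array([[280+(x-421)/g-.4,125+y/g2-.4] for x,y in P])
s=plane(c,M([(560,275)]),.010);
o=plane(c,M([(622,202)]),.020);print("screw",s,"bore top",o)
v=(s-o)[0];print("dist",np.hypot(*v[:2]),"dir",np.degrees(np.arctan2(v[1],v[0])))
```

```text
[[0.5773 0.0994 0.008 ]
 [0.5446 0.0313 0.008 ]
 [0.4761 0.0648 0.008 ]
 [0.5086 0.1321 0.008 ]] centre [0.5266 0.0819 0.008 ]
diag 0.10692408275318051 0.10701799286424192
arrow dir deg 154.2308299296199 64.28113439851892
boss [[0.52438465 0.08161524 0.056     ]] top [[0.52812381 0.08112222 0.104     ]]
flat normal -123.3896466396013
screw [[ 0.43656777 -0.07473693  0.01      ]] bore top [[ 0.45814675 -0.08011125  0.02      ]]
dist 0.022238161045194632 dir 166.01480520617443
```

Call:
play_rows:
  targets:
    - [0, 0, 0, 0, 0, -0.119, 0.5]
    - [0, 0, 0, 0, 0, -0.119, 0.5]
    - [0, 0, 0, 0, 0, -0.119, 0.5]
    - [0, 0, 0, 0, 0, -0.119, 0.5]
    - [0, 0, 0, 0, 0, -0.119, 0.5]
    - [0, 0, 0, 0, 0, -0.119, 0.5]
    - [0, 0, 0, 0, 0, -0.119, 0.5]
    - [0, 0, 0, 0, 0, -0.119, 0.5]
    - [0, 0, 0, 0, 0, -0.119, 0.5]

```text
clock: 2.48
ee_pos: [0.4168, -0.0103, 0.2629]
ee_rot: [-0.0, 0.773, 0.635, -0.0]
wrist_force: [-0.2, 0.1, -0.4]
finger_gap: 0.501
grasp_force: 0.0
```

Call:
play_rows:
  targets:
    - [0, 0, 0, 0, 0, -0.119, 0.5]
    - [0, 0, 0, 0, 0, -0.119, 0.5]
    - [0, 0, 0, 0, 0, -0.119, 0.5]
    - [0, 0, 0, 0, 0, -0.119, 0.5]
    - [0, 0, 0, 0, 0, -0.119, 0.5]
    - [0, 0, 0, 0, 0, -0.119, 0.5]
    - [0, 0, 0, 0, 0, -0.119, 0.5]
    - [0, 0, 0, 0, 0, -0.119, 0.5]
    - [0, 0, 0, 0, 0, -0.119, 0.5]
    - [0, 0, 0, 0, 0, 0, 0.5]

```text
clock: 3.32
ee_pos: [0.4168, -0.0103, 0.263]
ee_rot: [-0.0, 0.341, 0.94, -0.0]
wrist_force: [-0.1, 0.0, 0.7]
finger_gap: 0.505
grasp_force: 0.0
```

```bash
cat >> h.py <<'E'
def go(T,phi=None,xy_dir=None):
    s,p,Rt=st(); f=np.degrees(np.arctan2(Rt[1,0],Rt[0,0]))
    print("pos",p.round(4),"phi",f.round(2),"z",Rt[:,2].round(4),"q",s["q"].round(2),"gap mm",round(s["finger_gap"]*93,2),"F",s["wrist_force"].round(1))
    if T is not None: print("tool shift cm",(Rt.T@(np.array(T)-p)*100).round(2), "turn", None if phi is None else round(-np.radians(phi-f),3))
E
python3 -c "
from h import *
go([.5266,.0819,.16],140)"
```

```text
pos [ 0.4168 -0.0103  0.263 ] phi 140.16 z [-9.e-04 -3.e-04 -1.e+00] q [-0.15 -0.4   1.82 -0.    1.71 -1.02] gap mm 46.95 F [-0.1  0.   0.7]
tool shift cm [-2.53 14.12 10.28] turn 0.003
```

Call:
play_rows:
  targets:
    - [-0.5, 2.8, 1.5, 0, 0, 0, 0.5]
    - [-0.5, 2.8, 1.5, 0, 0, 0, 0.5]
    - [-0.5, 2.8, 1.5, 0, 0, 0, 0.5]
    - [-0.5, 2.8, 1.5, 0, 0, 0, 0.5]
    - [-0.5, 2.9, 1.5, 0, 0, 0, 0.5]
    - [0, 0, 0, 0, 0, 0, 0.5]
    - [0, 0, 0, 0, 0, 0, 0.5]

```text
clock: 3.9
ee_pos: [0.5263, 0.0824, 0.1859]
ee_rot: [-0.002, 0.344, 0.939, -0.001]
wrist_force: [-0.1, 0.1, 0.9]
finger_gap: 0.497
grasp_force: 0.0
```

Run:
```python
from h import *
go([.5266,.0819,.068],140)
c=cam("wrist");np.savez("w2.npz",*c)
a=imaging.get_image("wrist");cv2.imwrite("pics/w2.png",a)
u=proj(c,[[.5266,.0819,.104]])[0];print(u,proj(c,[[.5266,.0819,.056]]))
x,y=u.astype(int);x0=max(0,x-100);y0=max(0,y-75)
cv2.imwrite("pics/w2c.png",cv2.resize(a[y0:y0+150,x0:x0+200],None,fx=4,fy=4,interpolation=cv2.INTER_CUBIC));print(x0,y0)
```

```text
pos [0.5263 0.0824 0.1859] phi 139.74 z [-5.e-03 -6.e-04 -1.e+00] q [ 0.06 -0.05  1.67 -0.    1.53 -0.81] gap mm 46.25 F [-0.1  0.1  0.9]
tool shift cm [-0.1   0.02 11.79] turn -0.004
[256.18581804 186.88160334] [[256.30097836 177.1568057 ]]
156 111
```

View pics/w2c.png

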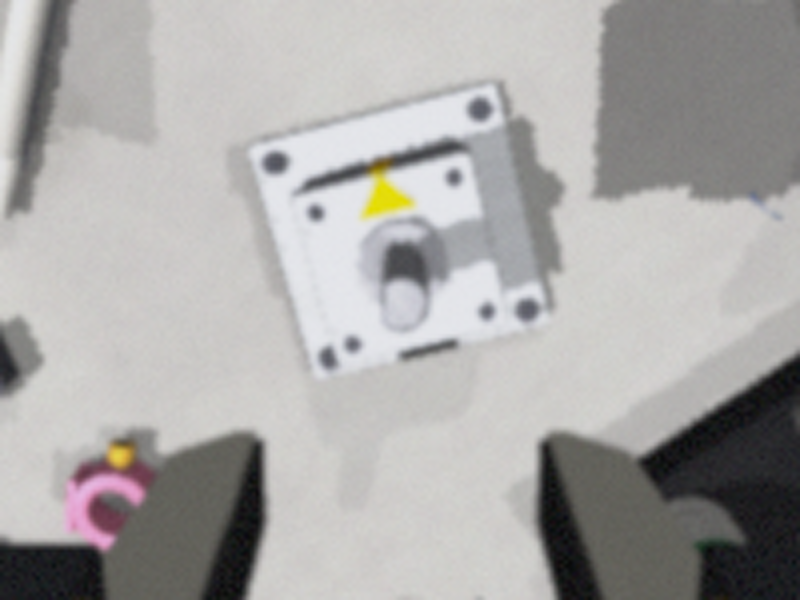

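The close view shows the shaft top at crop (405,300), the arrow pointing up-left, and the flange holes at (275,162), (480,109), (527,309) and (329,357).

Run:
```python
from h import *
z=np.load("w2.npz");c=[z[k] for k in z.files]
L=lambda P:np.array([[156+x/4-.4,111+y/4-.4] for x,y in P])
h=plane(c,L([(275,162),(480,109),(527,309),(329,357)]),.008);print("centre",h.mean(0).round(4))
dx=h[0]+h[1]-h[2]-h[3];dy=h[2]+h[1]-h[0]-h[3];print([np.degrees(np.arctan2(v[1],v[0])) for v in(dx,dy)],np.linalg.norm(h[0]-h[2]))
print("top",plane(c,L([(405,300)]),.104))
m=plane(c,L([(317,213),(454,177),(487,312),(353,344)]),.05);print("top screws",m.mean(0).round(4))
dx=m[0]+m[1]-m[2]-m[3];dy=m[2]+m[1]-m[0]-m[3];print([np.degrees(np.arctan2(v[1],v[0])) for v in(dx,dy)])
```

```text
centre [0.5265 0.0817 0.008 ]
[np.float64(153.81608686074114), np.float64(64.0188945647256)] 0.1073362042507375
top [[0.52595122 0.08341914 0.104     ]]
top screws [0.5267 0.0817 0.05  ]
[np.float64(153.9231944471674), np.float64(64.12711812830662)]
```

Call:
play_rows:
  targets:
    - [-0.1, 0, 2.9, 0, 0, -0.04, 0.5]
    - [0, 0, 2.9, 0, 0, 0, 0.5]
    - [0, 0, 2.9, 0, 0, 0, 0.5]
    - [0, 0, 2.9, 0, 0, 0, 0.5]
    - [0, 0, 0, 0, 0, 0, 0.4]
    - [0, 0, 0, 0, 0, 0, 0.3]
    - [0, 0, 0, 0, 0, 0, 0.3]
  newtons: 6

```text
clock: 4.53
ee_pos: [0.5293, 0.0814, 0.0752]
ee_rot: [0.001, 0.325, 0.946, 0.001]
wrist_force: [0.1, 0.5, 0.4]
finger_gap: 0.335
grasp_force: 0.0
```

```bash
python3 -c "
from h import *
go([.5266,.0818,.068],142)"
```

```text
pos [0.5293 0.0814 0.0752] phi 142.11 z [ 0.0031  0.     -1.    ] q [ 0.06  0.03  1.79 -0.    1.31 -0.85] gap mm 31.15 F [0.1 0.5 0.4]
tool shift cm [ 0.24 -0.13  0.71] turn 0.002
```

Call:
play_rows:
  targets:
    - [0.2, -0.1, 0.6, 0, 0, 0, 0.3]
    - [0, 0, 0, 0, 0, 0, 0.25]
    - [0, 0, 0, 0, 0, 0, 0.0]
    - [0, 0, 0, 0, 0, 0, 0.0]
    - [0, 0, 0, 0, 0, 0, 0.0]
    - [0, 0, 0, 0, 0, 0, 0.0]
    - [0, 0, 0, 0, 0, 0, 0.0]
  newtons: 6

```text
clock: 5.12
ee_pos: [0.527, 0.0825, 0.0681]
ee_rot: [0.001, 0.324, 0.946, 0.0]
wrist_force: [-0.9, 0.2, 6.5]
finger_gap: 0.011
grasp_force: 3.5
```

```bash
python3 -c "
from h import *
go([.5266,.0818,.068],142)"
```

```text
pos [0.527  0.0825 0.0681] phi 142.2 z [ 2.4e-03  1.0e-04 -1.0e+00] q [ 0.06  0.03  1.8  -0.    1.3  -0.85] gap mm 1.06 F [-0.9  0.2  6.5]
tool shift cm [-0.01 -0.08  0.01] turn 0.004
```

Run:
```python
from h import *
a=imaging.get_image("wrist");b=imaging.get_image("scene")
go(None)
cv2.imwrite("pics/d.png",np.hstack([cv2.resize(a[100:300,150:350],(400,400)),cv2.resize(b[100:240,190:330],(400,400),interpolation=cv2.INTER_CUBIC)]))
```

```text
pos [0.527  0.0825 0.068 ] phi 142.2 z [ 0.0024  0.     -1.    ] q [ 0.06  0.03  1.8  -0.    1.3  -0.85] gap mm 0.22 F [-1.1 -0.4  7. ]
```

View pics/d.png

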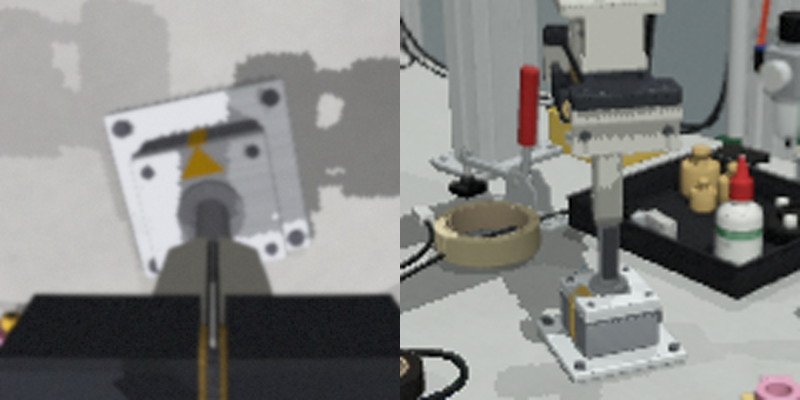

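Picture: the shut fingertips are at wrist pixel (256,220) and scene pixel (262,179), apparently on top of the shaft rather than around it. I check this numerically.

Run:
```python
from h import *
s,p,Rt=st();w=cam("wrist");c=cam("scene")
print("tcp in wrist",proj(w,p),"scene",proj(c,p),"36mm back",proj(w,p-Rt[:,2]*.036),proj(c,p-Rt[:,2]*.036))
print(tri(w,[[256,221]],c,[[262,179]]))
print("shaft top",proj(w,[.5266,.0818,.104]),proj(c,[.5266,.0818,.104]),"boss",proj(c,[.5266,.0818,.056]))
```

```text
tcp in wrist [[256.12404179 212.42968207]] scene [[262.5231291 192.6382422]] 36mm back [[256.14554439 231.16917322]] [[262.36620207 177.34312974]]
[[0.52458124 0.08429116 0.09932835 0.00472216]]
shaft top [[255.05037349 231.3281583 ]] [[262.48521721 177.4929003 ]] boss [[262.6547914 197.7965271]]
```

Call:
play_rows:
  targets:
    - [0, 0, -1.0, 0, 0, 0, 0.4]
    - [0, 0, 0, 0, 0, 0, 0.4]
    - [0, -0.05, 0, 0, 0, 0, 0.4]
    - [0, 0, 0, 0, 0, 0, 0.4]
    - [0, 0, 0, 0, 0, 0, 0.4]

```text
clock: 5.63
ee_pos: [0.5253, 0.0819, 0.0761]
ee_rot: [-0.0, 0.324, 0.946, -0.0]
wrist_force: [-1.3, 0.5, 0.6]
finger_gap: 0.315
grasp_force: 0.0
```

Call:
play_rows:
  targets:
    - [0, 0, 0.9, 0, 0, 0, 0.4]
    - [0, 0, 0.9, 0, 0, 0, 0.4]
    - [0, 0, 0, 0, 0, 0, 0.4]
    - [0, 0, 0, 0, 0, 0, 0.0]
    - [0, 0, 0, 0, 0, 0, 0.0]
    - [0, 0, 0, 0, 0, 0, 0.0]
    - [0, 0, 0, 0, 0, 0, 0.0]
    - [0, 0, 0, 0, 0, 0, 0.0]
    - [0, 0, 0, 0, 0, 0, 0.0]

```text
clock: 6.38
ee_pos: [0.5268, 0.0832, 0.0589]
ee_rot: [0.001, 0.324, 0.946, 0.001]
wrist_force: [5.6, 5.3, -3.5]
finger_gap: 0.137
grasp_force: 6.0
```

```bash
python3 -c "
from h import *
go([.5266,.0818,.068],142)"
```

```text
pos [0.5268 0.0832 0.0589] phi 142.21 z [ 0.0027  0.002  -1.    ] q [ 0.06  0.04  1.81  0.    1.28 -0.85] gap mm 12.77 F [ 5.6  5.3 -3.5]
tool shift cm [-0.07 -0.12 -0.91] turn 0.004
```

Gap 12.8 mm: the pads are on the flat, so the real tips lie about 36 mm behind the reported TCP. I regrip deeper and 1.5 mm off-axis to allow for the flat.

Call:
play_rows:
  targets:
    - [0, 0.05, 0, 0, 0, 0, 0.3]
    - [0, 0, 0, 0, 0, 0, 0.3]
    - [0, 0, 0.6, 0, 0, 0, 0.3]
    - [0, 0, 0.6, 0, 0, 0, 0.3]
    - [0, 0, 0.6, 0, 0, 0, 0.3]
    - [0, 0, 0, 0, 0, 0, 0.3]
    - [0, 0, 0, 0, 0, 0, 0.3]

```text
clock: 6.97
ee_pos: [0.525, 0.0823, 0.0395]
ee_rot: [-0.001, 0.324, 0.946, -0.0]
wrist_force: [-0.2, 0.1, -0.3]
finger_gap: 0.302
grasp_force: 0.0
```

```bash
python3 -c "
from h import *
go([.5275,.0830,.039],142)"
```

```text
pos [0.525  0.0823 0.0395] phi 142.19 z [-1.8e-03 -1.0e-04 -1.0e+00] q [ 0.06  0.07  1.83 -0.    1.25 -0.85] gap mm 28.12 F [-0.2  0.1 -0.3]
tool shift cm [-0.15  0.21  0.05] turn 0.003
```

Call:
play_rows:
  targets:
    - [-0.15, 0.2, 0, 0, 0, 0, 0.3]
    - [0, 0, 0, 0, 0, 0, 0.0]
    - [0, 0, 0, 0, 0, 0, 0.0]
    - [0, 0, 0, 0, 0, 0, 0.0]
    - [0, 0, 0, 0, 0, 0, 0.0]
    - [0, 0, 0, 0, 0, 0, 0.0]
    - [0, 0, 0, 0, 0, 0, 0.0]
  newtons: 15

```text
clock: 7.55
ee_pos: [0.5282, 0.0826, 0.0408]
ee_rot: [0.0, 0.324, 0.946, -0.0]
wrist_force: [-3.9, -3.5, 5.6]
finger_gap: 0.134
grasp_force: 15.0
```

```bash
python3 -c "
from h import *
go([.5275,.0830,.039],64)"
```

```text
pos [0.5282 0.0826 0.0408] phi 142.19 z [-2.e-04 -7.e-04 -1.e+00] q [ 0.06  0.07  1.82 -0.    1.25 -0.85] gap mm 12.5 F [-3.9 -3.5  5.6]
tool shift cm [ 0.08 -0.01  0.18] turn 1.365
```

Call:
play_rows:
  targets:
    - [-0.02, 0, 0, 0, 0, 0.105, 0.0]
    - [-0.02, 0, 0, 0, 0, 0.105, 0.0]
    - [-0.02, 0, 0, 0, 0, 0.105, 0.0]
    - [-0.02, 0, 0, 0, 0, 0.105, 0.0]
    - [-0.02, 0, 0, 0, 0, 0.105, 0.0]
    - [-0.02, 0, 0, 0, 0, 0.105, 0.0]
    - [-0.02, 0, 0, 0, 0, 0.105, 0.0]

```text
clock: 8.13
ee_pos: [0.5284, 0.0816, 0.0407]
ee_rot: [-0.0, 0.644, 0.765, -0.001]
wrist_force: [-6.0, -2.7, 6.9]
finger_gap: 0.138
grasp_force: 15.0
```

Call:
play_rows:
  targets:
    - [-0.02, 0, 0, 0, 0, 0.105, 0.0]
    - [-0.02, 0, 0, 0, 0, 0.105, 0.0]
    - [-0.02, 0, 0, 0, 0, 0.105, 0.0]
    - [-0.02, 0, 0, 0, 0, 0.105, 0.0]
    - [-0.02, 0, 0, 0, 0, 0.105, 0.0]
    - [-0.02, 0, 0, 0, 0, 0.105, 0.0]
    - [0, 0, 0, 0, 0, 0, 0.0]
    - [0, 0, 0, 0, 0, 0, 0.0]

```text
clock: 8.8
ee_pos: [0.5282, 0.0807, 0.0407]
ee_rot: [-0.0, 0.848, 0.53, -0.001]
wrist_force: [-6.5, -2.0, 6.9]
finger_gap: 0.137
grasp_force: 15.0
```

```bash
python3 -c "
from h import *
go([.5279,.0811,.04],64)"
```

```text
pos [0.5282 0.0807 0.0407] phi 63.94 z [-1.5e-03 -1.0e-04 -1.0e+00] q [0.06 0.07 1.82 0.   1.25 0.51] gap mm 12.75 F [-6.5 -2.   6.9]
tool shift cm [ 0.03 -0.04  0.07] turn -0.001
```

Call:
play_rows:
  targets:
    - [0, 0, 0, 0, 0, 0, 0.3]
    - [0, 0, 0, 0, 0, 0, 0.3]
    - [0, 0, 0, 0, 0, 0, 0.3]
    - [0, 0, 0, 0, 0, 0, 0.3]
    - [0, 0, -2, 0, 0, 0, 0.3]
    - [0, 0, -3, 0, 0, 0, 0.5]
    - [0, 0, -3, 0, 0, 0, 0.55]
    - [0, 0, -3, 0, 0, 0, 0.6]
    - [0, 0, -1, 0, 0, 0.1, 0.6]
    - [0, 0, 0, 0, 0, 0.12, 0.6]

```text
clock: 9.63
ee_pos: [0.5317, 0.081, 0.1651]
ee_rot: [0.001, 0.902, 0.432, 0.003]
wrist_force: [0.8, -0.7, 0.2]
finger_gap: 0.583
grasp_force: 0.0
```

Call:
play_rows:
  targets:
    - [0, 0, 0, 0, 0, 0.115, 0.6]
    - [0, 0, 0, 0, 0, 0.115, 0.6]
    - [0, 0, 0, 0, 0, 0.115, 0.6]
    - [0, 0, 0, 0, 0, 0.115, 0.6]
    - [0, 0, 0, 0, 0, 0.115, 0.6]
    - [0, 0, 0, 0, 0, 0.115, 0.6]
    - [0, 0, 0, 0, 0, 0.115, 0.6]
    - [0, 0, 0, 0, 0, 0.115, 0.6]
    - [0, 0, 0, 0, 0, 0.115, 0.6]
    - [0, 0, 0, 0, 0, 0.115, 0.6]

```text
clock: 10.47
ee_pos: [0.529, 0.0809, 0.1603]
ee_rot: [-0.0, 0.992, -0.129, 0.0]
wrist_force: [0.1, 0.2, -0.4]
finger_gap: 0.602
grasp_force: 0.0
```

```bash
python3 -c "
from h import *
go([.458,-.08,.15],-14)
s,p,Rt=st();print(Rt.T@(np.array([.44,-.08,.13])-p)*100)"
```

```text
pos [0.529  0.0809 0.1603] phi -14.83 z [ 1.e-04  2.e-04 -1.e+00] q [ 0.06 -0.03  1.7   0.    1.48  1.89] gap mm 56.0 F [ 0.1  0.2 -0.4]
tool shift cm [-2.75 17.37  1.03] turn -0.014
[-4.48746732 17.82866435  3.02879211]
```

Call:
play_rows:
  targets:
    - [-0.55, 3.5, 0.2, 0, 0, 0, 0.6]
    - [-0.55, 3.5, 0.2, 0, 0, 0, 0.6]
    - [-0.55, 3.5, 0.2, 0, 0, 0, 0.6]
    - [-0.55, 3.5, 0.2, 0, 0, 0, 0.6]
    - [-0.55, 3.4, 0.2, 0, 0, 0, 0.6]
    - [0, 0, 0, 0, 0, 0, 0.6]
    - [0, 0, 0, 0, 0, 0, 0.6]
    - [0, 0, 0, 0, 0, 0, 0.6]

```text
clock: 11.13
ee_pos: [0.4591, -0.0805, 0.1506]
ee_rot: [-0.0, 0.992, -0.127, 0.0]
wrist_force: [1.0, 0.9, -0.2]
finger_gap: 0.601
grasp_force: 0.0
```

Run:
```python
from h import *
go([.458,-.08,.15],-14)
c=cam("wrist");np.savez("w3.npz",*c)
a=imaging.get_image("wrist");cv2.imwrite("pics/w3.png",a)
u=proj(c,[[.458,-.08,.01]])[0];print(u)
x,y=u.astype(int);x0=x-50;y0=y-37;print(x0,y0)
cv2.imwrite("pics/w3c.png",cv2.resize(a[y0:y0+75,x0:x0+100],None,fx=8,fy=8,interpolation=cv2.INTER_CUBIC))
```

```text
pos [ 0.4591 -0.0805  0.1506] phi -14.56 z [ 7.e-04  5.e-04 -1.e+00] q [-0.28 -0.22  1.89  0.    1.48  1.54] gap mm 55.86 F [ 1.   0.9 -0.2]
tool shift cm [-0.12 -0.02  0.06] turn -0.01
[255.87065341 174.9613923 ]
205 137
```

View pics/w3c.png

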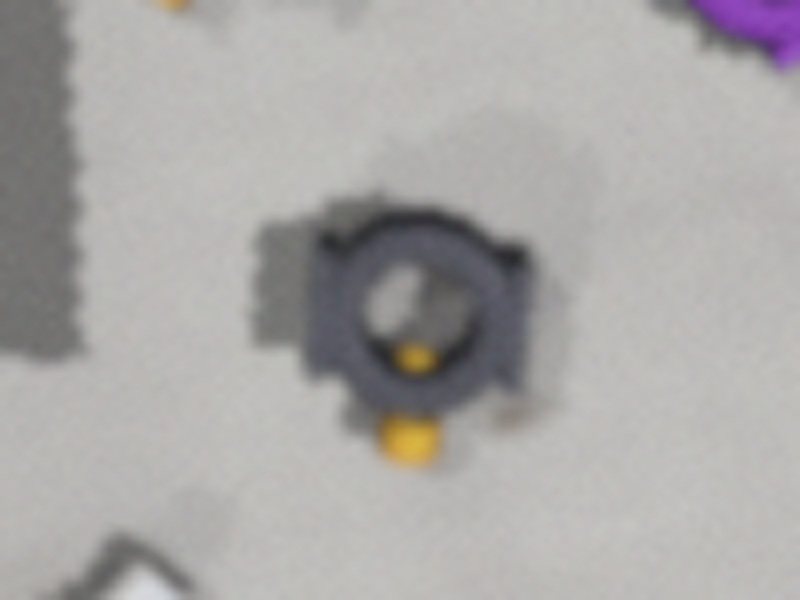

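The view shows the dark collar with its bore at crop (421,318), the brass head at (411,440), and the lands' edges at x≈312 and 525, tilted about 4°.

Run:
```python
from h import *
a=cv2.imread("pics/w3.png");z=np.load("w3.npz");c=[z[k] for k in z.files]
L=lambda P:np.array([[205+x/8-.44,137+y/8-.44] for x,y in P])
hsv=cv2.cvtColor(a,cv2.COLOR_BGR2HSV)[137:212,205:305]
m=cv2.inRange(hsv,(15,110,100),(35,255,255))
n,l,sx,ct=cv2.connectedComponentsWithStats(m)
for i in range(1,n): print(sx[i],ct[i]+[205,137],plane(c,ct[i]+[205,137],.010))
o=plane(c,L([(421,317)]),.02)[0];print("bore",o)
o2=plane(c,L([(418.5,318)]),.02)[0];print("land mid",o2)
s=plane(c,L([(411,440)]),.011)[0];v=s-o;print("screw",s,np.hypot(*v[:2]),np.degrees(np.arctan2(v[1],v[0])))
e=plane(c,L([(315,262),(308,378),(530,270),(520,390)]),.02)
for i in(0,2):
    v=e[i+1]-e[i];print(np.linalg.norm(v),np.degrees(np.arctan2(v[1],v[0])))
print("width",np.linalg.norm(e[0]-e[2]))
```

```text
[50 43  4  4 13] [256.38461538 181.38461538] [[ 0.44931761 -0.07844414  0.01      ]]
[48 52  7  6 36] [255.86111111 191.38888889] [[ 0.43600827 -0.07424723  0.01      ]]
bore [ 0.45820318 -0.08181323  0.02      ]
land mid [ 0.4581448  -0.08138131  0.02      ]
screw [ 0.43603441 -0.07435769  0.011     ] 0.023388873696504248 161.41176639773485
0.0192618758315089 161.28332685181167
0.01997185361265051 161.57031121930157
width 0.03449097833206695
```

Call:
play_rows:
  targets:
    - [-0.06, 0.12, 0, 0, 0, 0.07, 0.6]
    - [0, 0, 2.5, 0, 0, 0, 0.6]
    - [0, 0, 3, 0, 0, 0, 0.6]
    - [0, 0, 3, 0, 0, 0, 0.6]
    - [0, 0, 3, 0, 0, 0, 0.6]
    - [0, 0, 2, 0, 0, 0, 0.6]
    - [0, 0, 1, 0, 0, 0, 0.6]
    - [0, 0, 0, 0, 0, 0, 0.6]
    - [0, 0, 0, 0, 0, 0, 0.6]

```text
clock: 11.93
ee_pos: [0.4582, -0.0811, 0.0058]
ee_rot: [-0.0, 0.987, -0.16, -0.0]
wrist_force: [0.3, -0.2, 0.4]
finger_gap: 0.598
grasp_force: 0.0
```

Run:
```python
from h import *
go([.4582,-.0815,-.032],-18.6)
```

```text
pos [ 0.4582 -0.0811  0.0058] phi -18.44 z [-3.e-04  2.e-04 -1.e+00] q [-0.29 -0.07  2.03  0.    1.18  1.61] gap mm 55.6 F [ 0.3 -0.2  0.4]
tool shift cm [0.01 0.04 3.78] turn 0.003
```

Call:
play_rows:
  targets:
    - [0, 0.04, 0.7, 0, 0, 0, 0.6]
    - [0, 0, 0.7, 0, 0, 0, 0.6]
    - [0, 0, 0.6, 0, 0, 0, 0.6]
    - [0, 0, 0.4, 0, 0, 0, 0.6]
    - [0, 0, 0.3, 0, 0, 0, 0.6]
    - [0, 0, 0, 0, 0, 0, 0.6]

```text
clock: 12.43
ee_pos: [0.4571, -0.0821, -0.0223]
ee_rot: [-0.0, 0.987, -0.161, -0.001]
wrist_force: [-0.5, -0.3, 0.9]
finger_gap: 0.6
grasp_force: 0.0
```

Call:
play_rows:
  targets:
    - [0, 0, 0.25, 0, 0, 0, 0.6]
    - [0, 0, 0.25, 0, 0, 0, 0.6]
    - [0, 0, 0, 0, 0, 0, 0.6]

```text
clock: 12.68
ee_pos: [0.4575, -0.0822, -0.0269]
ee_rot: [-0.0, 0.987, -0.161, -0.0]
wrist_force: [0.8, -0.5, -0.4]
finger_gap: 0.601
grasp_force: 0.0
```

Call:
play_rows:
  targets:
    - [0.05, -0.06, 0.2, 0, 0, 0, 0.6]
    - [0, 0, 0.2, 0, 0, 0, 0.6]
    - [0, 0, 0, 0, 0, 0, 0.6]

```text
clock: 12.93
ee_pos: [0.4582, -0.0817, -0.0309]
ee_rot: [-0.0, 0.987, -0.161, -0.0]
wrist_force: [-0.4, 0.6, 0.0]
finger_gap: 0.6
grasp_force: 0.0
```

Call:
play_rows:
  targets:
    - [0, 0, 0, 0, 0, 0, 0.3]
    - [0, 0, 0, 0, 0, 0, 0.3]
    - [0, 0, 0, 0, 0, 0, 0.3]
    - [0, 0, 0, 0, 0, 0, 0.3]
    - [0, 0, 0, 0, 0, 0, 0.3]
    - [0, 0, 0, 0, 0, 0, 0.3]
  newtons: 25

```text
clock: 13.43
ee_pos: [0.4585, -0.0818, -0.0305]
ee_rot: [0.0, 0.987, -0.161, 0.0]
wrist_force: [-0.2, 0.4, 1.1]
finger_gap: 0.38
grasp_force: 25.0
```

Run:
```python
from h import *
go([.4582,-.0815,-.032],-18.6)
```

```text
pos [ 0.4585 -0.0818 -0.0305] phi -18.52 z [ 1.e-04 -0.e+00 -1.e+00] q [-0.29 -0.01  2.05 -0.    1.1   1.61] gap mm 35.34 F [-0.2  0.4  1.1]
tool shift cm [-0.03 -0.02  0.15] turn 0.001
```

Call:
play_rows:
  targets:
    - [0, 0, -0.5, 0, 0, 0, 0.2]
    - [0, 0, -2, 0, 0, 0, 0.2]
    - [0, 0, -3, 0, 0, 0, 0.2]
    - [0, 0, -3, 0, 0, 0, 0.2]
    - [0, 0, -3, 0, 0, 0.06, 0.2]
    - [0, 0, -3, 0, 0, 0.07, 0.2]
    - [0, 0, -0.5, 0, 0, 0, 0.2]
    - [0, 0, 0, 0, 0, 0, 0.2]

```text
clock: 14.1
ee_pos: [0.4605, -0.0824, 0.1225]
ee_rot: [0.0, 0.975, -0.224, 0.003]
wrist_force: [-0.2, 0.0, -1.7]
finger_gap: 0.385
grasp_force: 25.0
```

Run:
```python
from h import *
go([.527,.0816,.11],-26.0)
```

```text
pos [ 0.4605 -0.0824  0.1225] phi -25.92 z [ 0.0054 -0.0016 -1.    ] q [-0.29 -0.21  1.93  0.    1.42  1.74] gap mm 35.81 F [-0.2  0.  -1.7]
tool shift cm [ -1.19 -17.66   1.26] turn 0.001
```

Call:
play_rows:
  targets:
    - [-0.24, -3, 0, 0, 0, 0, 0.2]
    - [-0.24, -3.5, 0, 0, 0, 0, 0.2]
    - [-0.24, -3.5, 0, 0, 0, 0, 0.2]
    - [-0.24, -3.5, 0, 0, 0, 0, 0.2]
    - [-0.24, -3, 0, 0, 0, 0, 0.2]
    - [0, -1.1, 0, 0, 0, 0, 0.2]
    - [0, 0, 0, 0, 0, 0, 0.2]
    - [0, 0, 0, 0, 0, 0, 0.2]
    - [0, 0, 0, 0, 0, 0, 0.2]

```text
clock: 14.85
ee_pos: [0.5236, 0.0806, 0.1183]
ee_rot: [0.001, 0.974, -0.225, -0.001]
wrist_force: [-0.0, -0.1, -1.1]
finger_gap: 0.384
grasp_force: 25.0
```

Run:
```python
from h import *
go([.527,.0816,.08],-26.0)
c=cam("wrist");np.savez("w4.npz",*c)
a=imaging.get_image("wrist");b=imaging.get_image("scene");go([.527,.0816,.08],-26.0)
cv2.imwrite("pics/w4.png",a);cv2.imwrite("pics/s4.png",b)
cv2.imwrite("pics/e.png",np.hstack([cv2.resize(a[130:270,205:305],(400,560),interpolation=cv2.INTER_CUBIC),cv2.resize(b[120:225,225:300],(400,560),interpolation=cv2.INTER_CUBIC)]))
```

```text
pos [0.5236 0.0806 0.1183] phi -25.97 z [-2.1e-03 -7.0e-04 -1.0e+00] q [ 0.06 -0.02  1.76 -0.    1.4   2.08] gap mm 35.72 F [-0.  -0.1 -1.1]
tool shift cm [ 0.27 -0.25  3.83] turn 0.001
pos [0.5241 0.0803 0.119 ] phi -26.04 z [-8.e-04 -4.e-04 -1.e+00] q [ 0.06 -0.02  1.76 -0.    1.4   2.08] gap mm 35.98 F [ 0.2  0.6 -0.9]
tool shift cm [ 0.21 -0.24  3.9 ] turn -0.001
```

View pics/e.png

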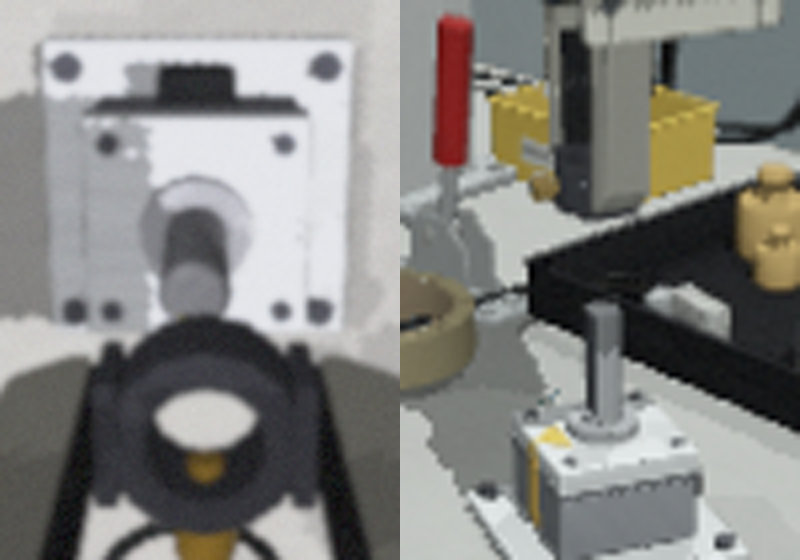

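Run:
```python
from h import *
z=np.load("w4.npz");c=[z[k] for k in z.files]
L=lambda P:np.array([[205+x/4-.4,130+y/4-.4] for x,y in P])
p=np.array([.5238,.0805,.1186]);X=np.r_[np.cos(np.radians(-26)),np.sin(np.radians(-26))];Y=np.r_[X[1],-X[0]]
for n,q,h in(("bore",(206,441),.1688),("shaft",(193,291),.104)):
    v=plane(c,L([q]),h)[0]; print(n,v,"rel tool xy mm",(v-p)[:2]@X*1e3,(v-p)[:2]@Y*1e3)
m=plane(c,L([(66,67),(326,67),(319,312),(75,312)]),.008);print(m.mean(0))
dx=m[2]+m[3]-m[0]-m[1];dy=m[0]+m[3]-m[1]-m[2];print([np.degrees(np.arctan2(v[1],v[0])) for v in(dx,dy)])
print(proj(c,[[.527,.0816,.104]]))
```

```text
bore [0.52392408 0.08044504 0.1688    ] rel tool xy mm 0.13561769516388164 -0.004996128479254475
shaft [0.52773443 0.0815317  0.104     ] rel tool xy mm 3.0839734801427072 -2.652026279781472
[0.52631407 0.08204255 0.008     ]
[np.float64(154.06570492618508), np.float64(63.938890509960984)]
[[253.15447458 203.1056137 ]]
```

Here the collar is held level and centred, with its screw toward the arrow. The flat edge of the shaft's top faces the arrow squarely at crop (193,291). Now I align over the shaft.

Call:
play_rows:
  targets:
    - [0.24, -0.25, 1, 0, 0, 0, 0.2]
    - [0, 0, 1, 0, 0, 0, 0.2]
    - [0, 0, 1, 0, 0, 0, 0.2]
    - [0, 0, 0.6, 0, 0, 0, 0.2]
    - [0, 0, 0, 0, 0, 0, 0.2]
    - [0, 0, 0, 0, 0, 0, 0.2]
    - [0, 0, 0, 0, 0, 0, 0.2]

```text
clock: 15.53
ee_pos: [0.528, 0.0829, 0.0836]
ee_rot: [-0.0, 0.974, -0.225, 0.0]
wrist_force: [0.6, -0.2, -0.8]
finger_gap: 0.387
grasp_force: 25.0
```

Run:
```python
from h import *
go([.5271,.0816,.08],-26.0)
```

```text
pos [0.528  0.0829 0.0836] phi -25.96 z [ 1.e-04 -0.e+00 -1.e+00] q [ 0.06  0.02  1.78 -0.    1.33  2.08] gap mm 36.02 F [ 0.6 -0.2 -0.8]
tool shift cm [-0.02  0.16  0.36] turn 0.001
```

Call:
play_rows:
  targets:
    - [0, 0.08, 0, 0, 0, 0, 0.2]
    - [0, 0, 0, 0, 0, 0, 0.2]

```text
clock: 15.7
ee_pos: [0.528, 0.0821, 0.0841]
ee_rot: [-0.0, 0.974, -0.225, 0.001]
wrist_force: [-0.0, 0.3, -1.0]
finger_gap: 0.386
grasp_force: 25.0
```

Call:
play_rows:
  targets:
    - [0, 0, 0, 0, 0, 0, 0.2]

```text
clock: 15.78
ee_pos: [0.5279, 0.0822, 0.0839]
ee_rot: [-0.0, 0.974, -0.225, 0.0]
wrist_force: [-0.2, 0.8, -0.4]
finger_gap: 0.383
grasp_force: 25.0
```

Call:
play_rows:
  targets:
    - [0, 0, 0, 0, 0, 0, 0.2]

```text
clock: 15.87
ee_pos: [0.5278, 0.0822, 0.0838]
ee_rot: [-0.0, 0.974, -0.225, 0.0]
wrist_force: [0.4, 0.0, -0.3]
finger_gap: 0.381
grasp_force: 25.0
```

Call:
play_rows:
  targets:
    - [0, 0, 0, 0, 0, 0, 0.2]

```text
clock: 15.95
ee_pos: [0.5277, 0.0822, 0.0837]
ee_rot: [-0.0, 0.974, -0.225, 0.0]
wrist_force: [-0.6, 1.0, -0.5]
finger_gap: 0.381
grasp_force: 25.0
```

Call:
play_rows:
  targets:
    - [-0.03, 0.08, 0.3, 0, 0, 0, 0.2]
    - [0, 0, 0.4, 0, 0, 0, 0.2]
    - [0, 0, 0.3, 0, 0, 0, 0.2]
    - [0, 0, 0.3, 0, 0, 0, 0.2]
    - [0, 0, 0, 0, 0, 0, 0.2]

```text
clock: 16.37
ee_pos: [0.5262, 0.0815, 0.0693]
ee_rot: [0.0, 0.974, -0.225, -0.001]
wrist_force: [0.2, -0.4, -0.7]
finger_gap: 0.384
grasp_force: 25.0
```

Call:
play_rows:
  targets:
    - [0, 0, 0.2, 0, 0, 0, 0.2]
    - [0, 0, 0.2, 0, 0, 0, 0.2]
    - [0, 0, 0.1, 0, 0, 0, 0.2]
    - [0, 0, 0, 0, 0, 0, 0.2]

```text
clock: 16.7
ee_pos: [0.5268, 0.0816, 0.0652]
ee_rot: [0.0, 0.974, -0.225, -0.0]
wrist_force: [-0.2, -0.1, -1.2]
finger_gap: 0.384
grasp_force: 25.0
```

Call:
play_rows:
  targets:
    - [0, 0, 0.3, 0, 0, 0, 0.2]
    - [0, 0, 0.3, 0, 0, 0, 0.2]
    - [0, 0, 0.3, 0, 0, 0, 0.2]
    - [0, 0, 0.3, 0, 0, 0, 0.2]
    - [0, 0, 0, 0, 0, 0, 0.2]

```text
clock: 17.12
ee_pos: [0.5263, 0.0815, 0.0525]
ee_rot: [0.0, 0.974, -0.225, -0.001]
wrist_force: [0.1, -0.5, -1.0]
finger_gap: 0.381
grasp_force: 25.0
```

Call:
play_rows:
  targets:
    - [0, 0, 0.3, 0, 0, 0, 0.2]
    - [0, 0, 0.3, 0, 0, 0, 0.2]
    - [0, 0, 0.3, 0, 0, 0, 0.2]
    - [0, 0, 0.3, 0, 0, 0, 0.2]
    - [0, 0, 0, 0, 0, 0, 0.2]
    - [0, 0, 0, 0, 0, 0, 0.2]

```text
clock: 17.62
ee_pos: [0.5267, 0.0815, 0.0411]
ee_rot: [0.0, 0.974, -0.225, -0.0]
wrist_force: [-0.5, 0.0, -1.3]
finger_gap: 0.386
grasp_force: 25.0
```

Run:
```python
from h import *
go([.5270,.0816,.0355],-26.0)
```

```text
pos [0.5267 0.0815 0.0411] phi -25.97 z [-6.e-04 -0.e+00 -1.e+00] q [ 0.06  0.07  1.82 -0.    1.25  2.08] gap mm 35.86 F [-0.5  0.  -1.3]
tool shift cm [ 0.03 -0.02  0.56] turn 0.001
```

Call:
play_rows:
  targets:
    - [0.03, -0.02, 0.2, 0, 0, 0, 0.2]
    - [0, 0, 0.2, 0, 0, 0, 0.2]
    - [0, 0, 0.15, 0, 0, 0, 0.2]
    - [0, 0, 0, 0, 0, 0, 0.2]
    - [0, 0, 0, 0, 0, 0, 0.2]
    - [0, 0, 0, 0, 0, 0, 0.2]
    - [0, 0, 0, 0, 0, 0, 0.2]

```text
clock: 18.2
ee_pos: [0.5273, 0.0816, 0.036]
ee_rot: [-0.0, 0.974, -0.225, 0.0]
wrist_force: [0.0, -0.0, -1.8]
finger_gap: 0.385
grasp_force: 25.0
```

Run:
```python
from h import *
go([.5270,.0816,.0355],-26.0)
b=imaging.get_image("scene");a=imaging.get_image("wrist")
cv2.imwrite("pics/f.png",np.hstack([cv2.resize(a[130:270,205:305],(400,560),interpolation=cv2.INTER_CUBIC),cv2.resize(b[140:245,225:300],(400,560),interpolation=cv2.INTER_CUBIC)]))
```

```text
pos [0.5273 0.0816 0.036 ] phi -25.97 z [ 1.e-04  0.e+00 -1.e+00] q [ 0.06  0.07  1.83 -0.    1.24  2.08] gap mm 35.81 F [ 0.  -0.  -1.8]
tool shift cm [-0.03  0.02  0.05] turn 0.001
```

View pics/f.png

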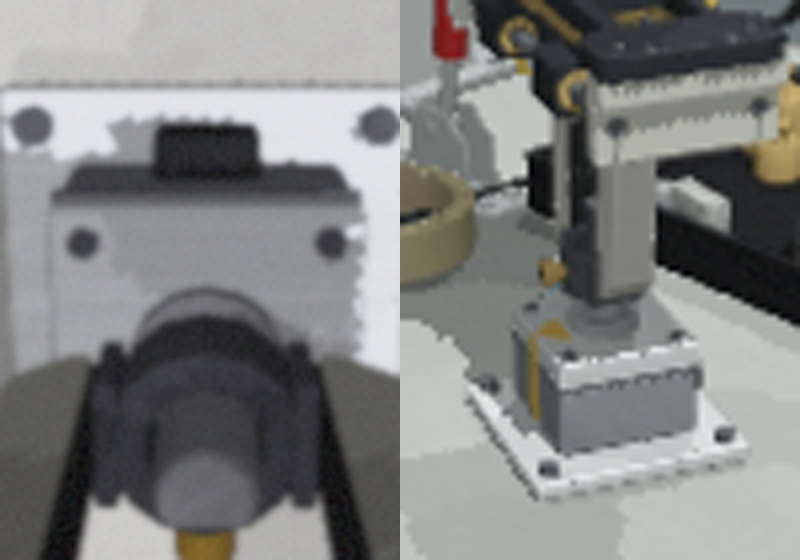

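Final view: the shaft comes through the collar, and the screw, at scene crop (548,270), sits above the arrow side with a gap over the boss. I make a quick height check before handing in.

Run:
```python
from h import *
c=cam("scene");d=np.radians(154)
for z in(.071,.076,.081): print(z,proj(c,[.527+.0235*np.cos(d),.0816+.0235*np.sin(d),z]))
b=imaging.get_image("scene");h=cv2.cvtColor(b,cv2.COLOR_BGR2HSV);m=cv2.inRange(h,(10,100,60),(35,255,255))
m[:180]=0;m[199:]=0;m[:,:246]=0;m[:,260:]=0
print(cv2.connectedComponentsWithStats(m)[2:])
```

```text
0.071 [[252.52962634 193.27126967]]
0.076 [[252.48717033 191.15724095]]
0.081 [[252.44450925 189.03275734]]
(array([[     0,      0,    512,    384, 196592],
       [   251,    189,      5,      4,     16]], dtype=int32), array([[255.50020347, 191.50009156],
       [253.        , 190.375     ]]))
```

```bash
python3 -c "
from plant import robot
print(robot.hand_in())"
```

```text
the job is handed in; nothing more can be done
None
```

I turned the shaft's flat to face the arrow and let go. The dark steel collar is now held level over the shaft, screw on the arrow's side, about 1 cm above the boss. I handed the job in after about 18 s on the robot's clock; the hand-in returned no verdict.

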